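# Fit the keyed clamp lever and clamp the soap pack for labelling

### The arm

A 7-joint arm with a two-finger parallel gripper is mounted at the origin on the work surface. World frame = base frame: x ahead of the robot, y to its left, z up, the work surface at z = 0. Lengths are in m, angles in rad, forces in N, time in s.
With the tool pointing down it reaches from about 0.425 to 0.925 m from the base axis. Payload 6.8 kg.
Tool frame: the origin (TCP) lies midway between the tips of the shut fingers; the grasp point (between the pads) lies 19 mm behind it; z points along the fingers, y is the line along which they close (so a half turn about z gives the same grasp; the last joint's range is limited). The gripper opens to 85 mm and grips with 20 to 120 N. Pads are 22 mm wide; open, the fingers measure 114 mm over their backs; the gripper's body (76 mm by 85 mm) begins 54 mm behind the grasp point. The pads swing forward as they close: fully open they stand 13 mm farther back than shut.
Start: joints at [1.072, 0.477, 0.022, 1.555, -0.011, 1.109, -0.083], TCP at [0.257, -0.624, 0.231] pointing down, gripper open.
Joint ranges: [-2.96, 2.96], [-0.34, 2.1], [-1.41, 1.46], [0.24, 2.44], [-1.37, 4.51], [0.17, 1.92], [-2.96, 2.96]. Speed limits (rad/s): [2.39, 2.39, 3.14, 3.14, 3.14, 3.14, 3.14].

### API

Orientations are given as a rotation vector (axis times angle).
In Python, from bench import r gives the robot as it stands. The module is installed in compiled form; this text tells all that it offers.
- The arm moves only by the tool apply_moves, never from a script. Its argument "rows" is a list of rows, each a list of 6 numbers: the shift along the tool's x, y, z scaled (see below), then the turn, a rotation vector about the tool's x, y, z scaled (see below). A call has 1 to 5 rows; each row is the pose to reach, as a shift and turn from the pose commanded when the call began, along the tool's axes at that moment; what a row does not reach only later rows make up. The controller multiplies each number of a shift by 0.25 m and each number of a turn by 90 degrees. A row lasts 1/8 s, in which the tool goes at most 62.5 mm and 10.7 degrees, less where a joint would pass 70% of its speed; a pose out of reach is approached as far as the arm can. A call with a number of a shift or a turn outside -1 to 1 is refused whole. A call with a gripper value outside its range is refused whole. "claw" is the opening, from 0 (shut) to 1 (fully open), set as the call begins (left out, the last holds). The fingers move at their own pace and stop on an object; "newtons" is the grip in N (left out, the last holds). Time passes only in rows, so rows that repeat a pose let the fingers close. It gives the time, the measured TCP pose, the force, the opening and the grip force at its end, in the units of the state.
- r.get_obs(): the state, without advancing time (a new reading comes with each control period).
- r.grab_frame(name): name is "scene" or "top" or "wrist"; returns a dict with "pixels" (400x640x3 uint8, red, green, blue), "intrinsics" (3x3 intrinsics, pixels), "eye" and "attitude" of the camera in the world. Camera axes: x right, y up, looking along -z (the intrinsics and any distortion apply to the point x, -y, -z); pixel columns grow to the right and rows downward; lengths in m; the calibration is good to about 2 mm. A picture is of the moment at which its call begins. There is no depth.
- r.hand_in(): hands the job in; it is judged then, once.
Trained networks look in a picture, given as the dict that the camera call returned (one of the last four; its "shot" number tells which), for a name from the list of things; names that differ only in an ending like _2 or _b are one class to them, and where a whole thing is asked for, a point or a joint stands for the part that bears it (a point fixed in the world has none). Each returns a list of dicts, best first, with "conf" (0 to 1); they miss things now and then, are a little off and sometimes report something else, mostly with a low value. They report only what shows in the picture. A call takes as long as a camera call. They do not tell look-alikes from the thing itself.
- r.search_frame(picture, thing): "rect" ([left, top, width, height] in pixels, round what is visible of it).
- r.outline_of(picture, thing): "pixels" (400x640 bool, what is visible of it) and "rect" ([left, top, width, height] in pixels, round what is visible of it).
- r.landmark_of(picture, thing): "point" ([column, row] in pixels: a listed point, or the origin of a listed thing).
The state is a dict: "clock": time; "joints": joint angles; "qvel": joint speeds; "tau": joint torques, N m; "tcp_pos": TCP position; "orientation": TCP orientation; "contact_force": force on the tool from outside, world axes, zero at the start; "moment": the same for the moment, N m; "grip_width": finger opening in m; "gripper_force": force on a finger pad.
Only numpy, scipy, OpenCV 4.12 (cv2) and the standard library are available. Lean on these libraries where they do the work, as an engineer would, in place of code of your own. Each camera call takes 0.05 s, during which the arm holds its last target. There are 200 camera calls.

### The job

The clamp lever has come off the soap-labelling jig. Fit the lever with the keyway onto the jig's keyed shaft, fully down on its collar, then turn it clockwise (seen from above) to the stop, so that the jaw pushes the soap pack square up against the fence. Let go with the lever still fully home on the shaft, and leave the other loose things where they are.

Things in the scene. Friction and masses are not known exactly. Their poses are not given: they have to be found in the camera images.
- lever_mid (a point): Loose bare-steel clamp lever, hub down: hub 36 mm wide (y), 42 long (x -18 to +24), 40 high, vertical through bore 20 mm with a keyway 9 mm wide on its +x side, out to 18 mm from the axis. A 12 mm wide arm (13 mm above this point) with ball end runs to +x, 86 mm from the axis. 0.2 kg. Point: on the bore's axis, half-way up the hub; z up. Grip across the hub's flat sides (y).
- small_lever_mid (a point): A different, smaller lever that must be left alone: hub 28 mm square, plain 12 mm round bore with no keyway, arm as on the other. This point is on the bore's axis, half-way up its 40 mm high hub; its x runs along the arm.
- seat (a point): Centre of the top of the collar (32 mm wide) on the jig's upright shaft, 64 mm above the table; turns with the shaft. The home lever's underside rests here (lever_mid 20 mm above). Shaft 18 mm thick, rises 34 mm above, tip tapered; a key 7 mm wide stands out 5 mm on its +x side, from the collar to 24 mm up; the top 10 mm is plain round. z up.
- shaft (a joint): Turn of the shaft, rad, growing clockwise seen from above: 0 = jaw open, 1.3 = stop, jaw closed; starts at 0 to 0.2. At 0 the key points 1.8 rad counter-clockwise of the jig's x (roughly away from the pack). Friction 0.12 N m; stays where left. Jaw moves 16 mm per rad. The keyway has up to 0.17 rad of play on the key each way before the shaft follows the lever.
- jig_mid (a point): Middle of the labelling jig, an aluminium plate 120 x 280 mm (long along y) fixed to the table; point 12 mm above the table, level with the rubber mat. Fence at -y (inner face y = -115 mm, top 50 mm above the table); moving jaw between pack and shaft (top 48 mm); grey housing 64 mm square, 56 mm high, at y = +95 mm, under the shaft.
- pack_mid (a point): Pack of six cream soap bars in one block, 84 x 120 x 44 mm (x, y, z), about 0.45 kg, lying on the jig's mat between fence and jaw, slightly askew and 7 to 14 mm off the fence. This point is its centre. Against the fence it lies at y = -55 mm in the jig's frame.
- spatula_grip (a point): Handle of a spatula, 200 mm long, lying behind the jig: bystander.
- soap: Single cream soap bar, 55 x 40 x 28 mm: bystander; origin at the centre of its underside.
- label_roll: White label roll standing on its face, 68 mm in diameter, 45 mm high: bystander; origin at the centre of its underside.
- spray: White bottle, 52 mm in diameter, 130 mm high: bystander; origin at the centre of its underside.
- tape: Black tape dispenser, 55 x 130 x 78 mm: bystander; origin at the centre of its underside.
Things that resemble listed ones, but are neither listed nor needed, are in the scene too. What is shaped like the part that bears lever_mid but blue or green is not meant. What is shaped like the part that bears pack_mid but purple or yellow is not meant.

How it is judged:
By the outcome, as a careful person would: the job done as asked, in the order asked, and still so for the second after the job is handed in, with the robot touching nothing.
It also fails if it takes over 51 s, if anything falls off the work surface, if the arm or the gripper's body presses on something with over 40 N, if the wrist force passes 120 N, or if a joint passes its speed limit or range.

## Working session

There is one attempt and no reset: what is moved stays moved. The work goes in short steps, Python scripts to look and compute and a tool call to move; the robot and the scene stay as the last step left them, time stands still between calls to the robot, and variables do not carry over. Pictures are saved under pics/ and viewed, at most 10 in all, crops included, and the job is handed in when it is done.

Besides the shell and the picture viewer there is one more tool, called after "Request:" in YAML: its name, and indented under it one key for each argument. apply_moves: Moves the arm, as the interface text tells. Its arguments: {"type":"object","properties":{"rows":{"type":"array","items":{"type":"array","items":{"type":"number"}}},"claw":{"type":"number"},"newtons":{"type":"number"}},"required":["rows"]}

```bash
mkdir -p pics; cat > h.py <<'E'
import numpy as np, cv2
from scipy.spatial.transform import Rotation as R
from bench import r
def ray(f,p):
    K=np.array(f["intrinsics"]); d=np.linalg.inv(K)@np.array([p[0],p[1],1.]); A=np.array(f["attitude"])
    if A.shape!=(3,3): A=R.from_rotvec(A).as_matrix()
    d=A@np.array([d[0],-d[1],-d[2]]); return np.array(f["eye"]),d/np.linalg.norm(d)
def atz(f,p,z):
    e,d=ray(f,p); return e+d*(z-e[2])/d[2]
def tri(f,p,g,q):
    e1,d1=ray(f,p);e2,d2=ray(g,q)
    s=np.linalg.lstsq(np.c_[d1,-d2],e2-e1,rcond=None)[0]
    a,b=e1+s[0]*d1,e2+s[1]*d2; return (a+b)/2,np.linalg.norm(a-b)
def proj(f,X):
    K=np.array(f["intrinsics"]);A=np.array(f["attitude"])
    if A.shape!=(3,3): A=R.from_rotvec(A).as_matrix()
    c=A.T@(np.array(X)-np.array(f["eye"])); c=K@np.array([c[0],-c[1],-c[2]]); return c[:2]/c[2]
def save(f,n): cv2.imwrite(f"pics/{n}.png",f["pixels"][:,:,::-1])
def move(T,Rt=None):
    "shift+turn in tool scaled units from present pose to target pose"
    o=r.get_obs(); R0=R.from_rotvec(o["orientation"]); s=R0.inv().apply(np.array(T)-o["tcp_pos"])/.25
    t=(R0.inv()*Rt).as_rotvec()/(np.pi/2) if Rt is not None else np.zeros(3)
    return np.round(np.r_[s,t],4)
E
cat > a.py <<'E'
from h import *
np.set_printoptions(precision=4,suppress=True)
F={n:r.grab_frame(n) for n in("scene","top","wrist")}
for n,f in F.items():
    save(f,n+"0"); print(n,np.array(f["eye"]),np.array(f["intrinsics"]).ravel(), [k for k in f], np.array(f["attitude"]).shape)
    for t in("lever_mid","small_lever_mid","seat","jig_mid","pack_mid","spray","tape","label_roll","soap","spatula_grip"):
        print(t,[(np.round(d["point"],1).tolist(),round(d["conf"],2)) for d in r.landmark_of(f,t)][:4])
print(r.get_obs())
E
python3 a.py
```

```text
scene [1.625  0.1311 0.976 ] [469.993    0.     320.0446   0.     469.993  204.9427   0.       0.
   1.    ] ['pixels', 'intrinsics', 'eye', 'attitude', 'shot'] (3,)
lever_mid [([416.9, 186.7], 0.69), ([353.4, 181.3], 0.66), ([387.2, 202.6], 0.65), ([307.2, 207.5], 0.65)]
small_lever_mid [([439.5, 208.5], 0.61)]
seat [([305.3, 207.2], 0.64)]
jig_mid [([282.9, 212.7], 0.57)]
pack_mid [([224.8, 161.6], 0.98), ([272.6, 202.0], 0.92), ([273.8, 169.5], 0.79)]
spray [([367.7, 289.8], 0.89)]
tape [([419.7, 284.2], 0.63)]
label_roll [([274.4, 270.4], 0.68), ([387.2, 238.3], 0.6)]
soap [([440.7, 246.9], 0.81)]
spatula_grip [([274.6, 272.1], 0.95)]
top [ 0.39   -0.0384  1.0484] [384.7531   0.     318.7827   0.     384.7531 199.445    0.       0.
   1.    ] ['pixels', 'intrinsics', 'eye', 'attitude', 'shot'] (3,)
lever_mid [([294.4, 269.6], 0.75), ([208.8, 277.6], 0.7), ([243.3, 249.2], 0.65)]
small_lever_mid [([186.5, 245.9], 0.76), ([264.1, 121.3], 0.34)]
seat [([331.2, 197.7], 0.47)]
jig_mid [([366.2, 206.2], 0.97)]
pack_mid [([393.5, 289.6], 0.92), ([465.6, 296.0], 0.71), ([382.8, 214.0], 0
[... 343 characters left out ...]
intrinsics', 'eye', 'attitude', 'shot'] (3,)
lever_mid []
small_lever_mid []
seat []
jig_mid []
pack_mid [([143.4, 43.9], 0.62)]
spray []
tape []
label_roll []
soap []
spatula_grip []
{'clock': 1.65, 'joints': array([ 1.0719,  0.477 ,  0.0224,  1.5554, -0.0115,  1.1093, -0.0831]), 'qvel': array([-0.001 , -0.0002,  0.0013, -0.0008, -0.0005,  0.0004, -0.0004]), 'tau': array([  0.001 , -59.6299,   1.6076, -28.1534,   0.0126,   0.0017,
        -0.    ]), 'tcp_pos': array([ 0.2571, -0.6241,  0.2313]), 'orientation': array([3.0817, 0.61  , 0.    ]), 'contact_force': array([-0.6794,  0.2481,  0.1561]), 'moment': array([0.0712, 0.0257, 0.0169]), 'gripper_force': 0.0, 'grip_width': 0.085500349097015}
```

```bash
python3 - <<'E'
import cv2
a=cv2.imread("pics/top0.png")[100:320,150:500]; b=cv2.imread("pics/scene0.png")[130:310,180:500]
cv2.imwrite("pics/topc.png",cv2.resize(a,None,fx=2.28,fy=2.28,interpolation=2)); cv2.imwrite("pics/scenec.png",cv2.resize(b,None,fx=2.5,fy=2.5,interpolation=2))
E
```

```text
(no output)
```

View pics/topc.png

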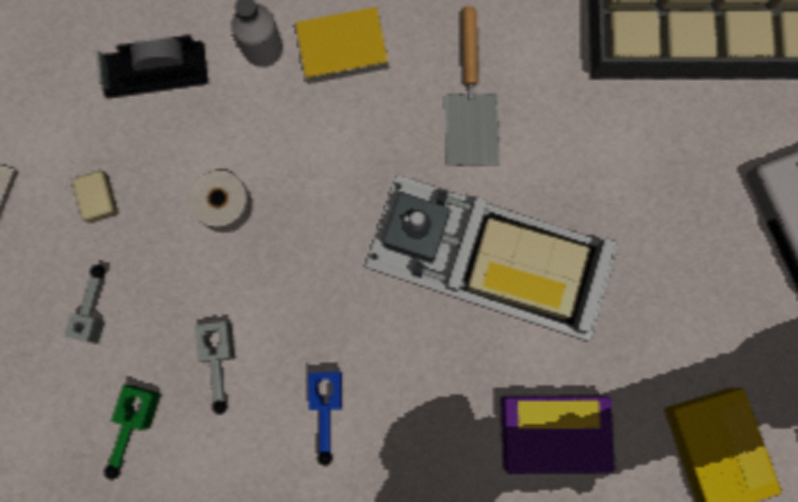

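View pics/scenec.png

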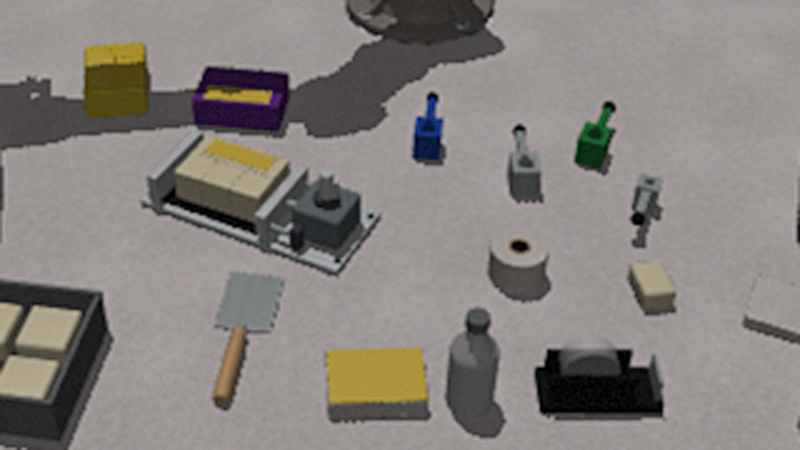

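The top view (crop) shows the grey keyed lever at about (213,340), its arm pointing to the robot. The small lever is at (83,325), the jig's shaft at (415,220), and the blue and green decoys are beside the levers. In the scene view the keyed lever is at (525,175) and the shaft at (327,190). That makes the lever top (243,249) / scene (387,203).

```bash
python3 - <<'E'
from h import *
np.set_printoptions(precision=4,suppress=True)
s=r.grab_frame("scene");t=r.grab_frame("top")
for n,a,b in[("lever",(387.2,202.6),(243.3,249.2)),("small",(439.5,208.5),(186.5,245.9)),("seat",(305.3,207.2),(331.2,197.7)),("jig",(282.9,212.7),(366.2,206.2)),("pack",(272.6,202),(382.8,214)),
 ("ball",(180+519/2.5,130+130/2.5),(150+220/2.28,100+407/2.28)),("tip",(180+327/2.5,130+179/2.5),(150+418/2.28,100+217/2.28))]: print(n,*tri(s,a,t,b))
# plate edges in top crop, z~.01
c=lambda u,v:(150+u/2.28,100+v/2.28)
P=[atz(t,c(*p),.012) for p in((400,180),(613,240),(590,338),(366,266))]; print(np.array(P)[:,:2])
print([np.arctan2(*(P[i]-P[j])[[1,0]]) for i,j in((0,1),(3,2))])
print(r.get_obs()["clock"])
E
```

```text
lever [0.4345 0.1802 0.0115] 0.007833342838738964
small [0.4416 0.3398 0.0132] 0.004043477890599174
seat [ 0.5666 -0.0593  0.0681] 0.01706575021471316
jig [ 0.5503 -0.1439  0.0213] 0.0038102736907883045
pack [ 0.5264 -0.1832  0.0401] 0.007917384856010377
ball [0.3574 0.1699 0.035 ] 0.0041464867858035295
tip [ 0.5672 -0.0536  0.0916] 0.004871155432160777
[[ 0.6277 -0.0356]
 [ 0.5552 -0.2894]
 [ 0.4392 -0.2584]
 [ 0.5227  0.0044]]
[np.float64(1.292453309101007), np.float64(1.262911497199989)]
1.75
```

Request:
apply_moves:
  rows:
    - [0.98,-0.56,-0.08,0,0,-0.59]
    - [0.98,-0.56,-0.08,0,0,-0.59]
    - [0.98,-0.56,-0.08,0,0,-0.59]
    - [0.98,-0.56,-0.08,0,0,-0.59]
    - [0.98,-0.56,-0.08,0,0,-0.59]
  claw: 1
  newtons: 60

```text
clock: 2.38
tcp_pos: [0.4331, -0.3978, 0.252]
orientation: [2.473, 1.936, 0.002]
contact_force: [1.0, -1.5, 0.1]
grip_width: 0.0855
gripper_force: 0.0
```

```bash
cat >> h.py <<'E'
def yaw(psi): # tool pointing down with tool x at yaw psi
    return R.from_euler('z',psi)*R.from_euler('x',np.pi)
def tyaw():
    x=R.from_rotvec(r.get_obs()["orientation"]).apply([1,0,0]); return np.arctan2(x[1],x[0])
E
python3 -c "
from h import *
o=r.get_obs();print(o['clock'],o['tcp_pos'],tyaw(),o['joints'])
print(move([.5,-.15,.25],yaw(tyaw()+.93)))"
```

```text
2.375 [ 0.43309207 -0.39775919  0.2519912 ] 1.3282130333794515 [ 0.84470006  0.329752   -0.26127064  1.73295118  0.09311664  1.09000205
  0.3112666 ]
[ 1.0263  0.0217  0.0088  0.0011 -0.     -0.5921]
```

Request:
apply_moves:
  rows:
    - [1,0.02,0,0,0,-0.59]
    - [1,0.02,0,0,0,-0.59]
    - [1,0.02,0,0,0,-0.59]
    - [1,0.02,0,0,0,-0.59]
    - [1,0.02,0,0,0,-0.59]

```text
clock: 3.0
tcp_pos: [0.4994, -0.1544, 0.2521]
orientation: [1.34, 2.84, 0.003]
contact_force: [0.5, -0.3, -0.6]
grip_width: 0.0854
gripper_force: 0.0
```

```bash

python3 -c "
from h import *
o=r.get_obs();print(o['clock'],o['tcp_pos'],tyaw(),o['joints'])
print(move([.475,.08,.23],yaw(3.29)),move([.445,.18,.2],yaw(3.29)))"
```

```text
3.0 [ 0.49944606 -0.1543727   0.25206471] 2.2598778636247854 [ 0.64751819  0.251845   -0.54629144  1.86414595  0.14669198  1.06391184
  0.73304662]
[ 0.7858  0.5204  0.0895  0.0014  0.0008 -0.6558] [ 1.1708e+00  6.8180e-01  2.0980e-01  1.4000e-03  8.0000e-04 -6.5580e-01]
```

Request:
apply_moves:
  rows:
    - [0.78,0.52,0.09,0,0,-0.655]
    - [0.78,0.52,0.09,0,0,-0.655]
    - [0.78,0.52,0.09,0,0,-0.655]
    - [0.78,0.52,0.09,0,0,-0.655]
    - [0.78,0.52,0.09,0,0,-0.655]

```text
clock: 3.62
tcp_pos: [0.477, 0.0775, 0.2292]
orientation: [-0.085, 3.14, 0.002]
contact_force: [0.8, -1.0, -1.4]
grip_width: 0.0855
gripper_force: 0.0
```

```bash

python3 -c "
from h import *
o=r.get_obs();print(o['clock'],o['tcp_pos'],tyaw(),o['joints'])
f=r.grab_frame('wrist');save(f,'w1')
for d in r.landmark_of(f,'lever_mid'): print(d, atz(f,d['point'],.02))
print(proj(f,[.436,.18,.02]))
print(move([.445,.18,.2],yaw(3.29)))"
```

```text
3.625 [0.47702929 0.07748724 0.2292    ] -3.0876813566880754 [ 0.43413734  0.25728658 -0.82955393  1.9610714   0.22166952  1.01461756
  1.12778857]
{'point': [501.9, 76.2], 'conf': 0.62} [0.36095111 0.26899345 0.02      ]
{'point': [298.3, 86.3], 'conf': 0.59} [0.38308247 0.04937892 0.02      ]
[409.8966886  141.72557067]
[ 1.123e-01  4.308e-01  1.154e-01  0.000e+00  1.000e-04 -6.690e-02]
```

Request:
apply_moves:
  rows:
    - [0.11,0.43,0.11,0,0,-0.067]
    - [0.11,0.43,0.11,0,0,-0.067]
    - [0.11,0.43,0.11,0,0,-0.067]

```text
clock: 4.1
tcp_pos: [0.4444, 0.1823, 0.201]
orientation: [0.231, -3.132, -0.002]
contact_force: [1.0, 0.2, -0.0]
grip_width: 0.0856
gripper_force: 0.0
```

```bash

python3 -c "
from h import *
o=r.get_obs();print(o['clock'],o['tcp_pos'],tyaw(),o['joints'])
f=r.grab_frame('wrist');save(f,'w2')
for d in r.landmark_of(f,'lever_mid'): print(d, atz(f,d['point'],.02))
print(proj(f,[.436,.18,.02]))
import pickle;pickle.dump(f,open('w2.pkl','wb'))"
```

```text
4.1 [0.44438596 0.18226201 0.20102164] -2.9945900543532926 [ 0.23739834  0.3064381  -0.88062992  1.99541542  0.28468602  0.96681968
  0.93337802]
{'point': [317.9, 169.7], 'conf': 0.95} [0.43564497 0.179244   0.02      ]
{'point': [416.0, 109.9], 'conf': 0.93} [0.35883882 0.27004418 0.02      ]
{'point': [196.9, 99.3], 'conf': 0.79} [0.38144341 0.04694779 0.02      ]
[318.53633486 170.113881  ]
```

View pics/w2.png

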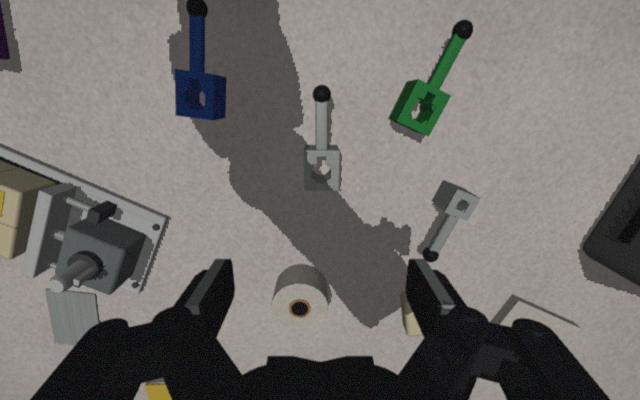

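The wrist picture shows the keyed lever straight ahead: bore at about (321,168), ball at (321,93). The jig lies to the left, with its shaft tip at (62,284).

```bash

python3 -c "
from h import *
import pickle;f=pickle.load(open('w2.pkl','rb'));t=r.grab_frame('top')
print(tri(f,(317.9,169.7),t,(243.3,249.2)))
g=cv2.cvtColor(f['pixels'],cv2.COLOR_RGB2GRAY)
m=(g[80:106,305:340]<40); n,l,s,c=cv2.connectedComponentsWithStats(m.astype(np.uint8)); k=1+s[1:,4].argmax(); b=c[k]+[305,80]; print(b,s[k])
L=np.array([.4356,.1792]); B=atz(f,b,.033)[:2]; print(B,np.linalg.norm(B-L),np.arctan2(*(B-L)[::-1]))
d=min(r.outline_of(f,'lever_mid'),key=lambda d:abs(d['rect'][0]+d['rect'][2]/2-320)) if 0 else None
ys,xs=np.where(f['pixels'][80:200,295:350].sum(2)>=0)
y=np.arctan2(*(B-L)[::-1]); print(move([.436,.1795,.05],yaw(y)))
cv2.imwrite('pics/lv.png',cv2.resize(f['pixels'][75:205,270:370,::-1],None,fx=4.5,fy=4.5,interpolation=2))
"
```

```text
(array([0.43279625, 0.17907912, 0.03406247]), np.float64(0.0006732978372752482))
[321.53110048  93.51674641] [  9   6  16  16 209]
[0.35765715 0.17146093] 0.07832611586908728 -3.0426253725069077
[ 4.140e-02  1.320e-02  6.053e-01 -6.000e-04  1.000e-04  2.690e-02]
```

View pics/lv.png

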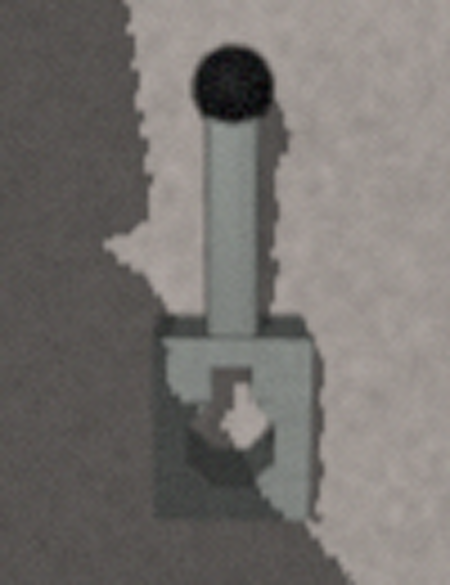

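The crop shows the arm and keyway lying along one image column, about 321.4, with the bore centre at about (321.1,171).

```bash

python3 -c "
from h import *
import pickle;f=pickle.load(open('w2.pkl','rb'))
A=atz(f,(321.2,171),.04);K=atz(f,(321.3,160.6),.04);M=atz(f,(321.6,126),.039);B=atz(f,(321.5,93.5),.033)
print(A,K,M,B); 
for p in(M,B): print(np.arctan2(*(p-A)[1::-1]),np.linalg.norm((p-A)[:2]))
print(atz(f,(321.2,93.5-0),.033), r.get_obs()['clock'])
y=-3.0
Bc=B[:2]-.086*np.array([np.cos(y),np.sin(y)]);print(Bc)
print(move([.4355,.1795,.05],yaw(y)),move([.4355,.1795,.006],yaw(y)))
"
```

```text
[0.43208569 0.18223526 0.04      ] [0.42139874 0.18073793 0.04      ] [0.38756049 0.17597295 0.039     ] [0.35764643 0.17142877 0.033     ]
-3.0018627414071126 0.04496342648936862
-2.9974278531332623 0.07521957334356444
[0.35768914 0.17114053 0.033     ] 4.25
[0.44278578 0.18356509]
[ 4.340e-02  1.350e-02  6.053e-01 -6.000e-04  1.000e-04 -2.000e-04] [ 4.340e-02  1.360e-02  7.813e-01 -6.000e-04  1.000e-04 -2.000e-04]
```

Request:
apply_moves:
  rows:
    - [0.039,0.0045,0.4,0,0,0]
    - [0.039,0.0045,0.7,0,0,0]
    - [0.039,0.0045,0.77,0,0,0]
    - [0.039,0.0045,0.77,0,0,0]
    - [0.039,0.0045,0.77,0,0,0]

```text
clock: 4.88
tcp_pos: [0.4375, 0.1787, 0.0101]
orientation: [-0.225, 3.132, 0.0]
contact_force: [-0.3, 0.6, 1.4]
grip_width: 0.0857
gripper_force: 0.0
```

Request:
apply_moves:
  rows:
    - [0,0,0,0,0,0]
    - [0,0,0,0,0,0]
    - [0,0,0,0,0,0]
    - [0,0,0,0,0,0]
    - [0,0,0,0,0,0]
  claw: 0
  newtons: 80

```text
clock: 5.5
tcp_pos: [0.4373, 0.1796, 0.0104]
orientation: [-0.228, 3.131, 0.0]
contact_force: [-2.4, -1.4, 13.2]
grip_width: 0.0349
gripper_force: 79.4
```

```bash

python3 -c "
from h import *
o=r.get_obs();print(o)
"
```

```text
{'clock': 5.5, 'joints': array([ 0.01308011,  0.58919684, -0.65462293,  2.15081436,  0.64462108,
        0.6000661 ,  0.60691757]), 'qvel': array([-0.0024125 , -0.00245717,  0.00036164, -0.00071897,  0.00015014,
        0.00066605, -0.00044278]), 'tau': array([-2.45760502e-01, -4.21902287e+01, -6.45331040e+00, -1.28407377e+01,
        2.13900958e-01, -5.14063127e-01,  3.63965915e-02]), 'tcp_pos': array([0.43731842, 0.17955843, 0.01035632]), 'orientation': array([-2.27948802e-01,  3.13051338e+00,  4.37346802e-04]), 'contact_force': array([-2.3663688 , -1.37988598, 13.17621028]), 'moment': array([-0.24887516,  0.37360741, -0.04413832]), 'gripper_force': 79.39482808113098, 'grip_width': 0.034920281434024106}
```

Request:
apply_moves:
  rows:
    - [0,0,-0.2,0,0,0]
    - [0,0,-0.45,0,0,0]
    - [0,0,-0.7,0,0,0.1]
    - [-0.07,-0.3,-0.95,0,0,0.2]
    - [-0.1,-0.5,-0.95,0,0,0.3]

```text
clock: 6.12
tcp_pos: [0.4741, 0.0772, 0.244]
orientation: [0.511, 3.095, 0.002]
contact_force: [1.5, -1.2, -2.8]
grip_width: 0.0347
gripper_force: 81.0
```

```bash

python3 -c "
from h import *
o=r.get_obs();print(o['clock'],tyaw(),o['gripper_force'],o['grip_width'],o['joints'],o['contact_force'],move([.50,0,.25],yaw(1.45)))
"
```

```text
6.125 2.8140857586054406 81.02085471153259 0.03471976718224771 [ 0.39937462  0.21834149 -0.77885628  1.95456978  0.17993791  1.03259372
  0.78361236] [ 1.46423158 -1.17416991 -2.7788039 ] [-0.1975 -0.259  -0.0238  0.0031  0.0017  0.8684]
```

Request:
apply_moves:
  rows:
    - [-0.2,-0.26,-0.02,0,0,0.87]
    - [-0.2,-0.26,-0.02,0,0,0.87]
    - [-0.2,-0.26,-0.02,0,0,0.87]
    - [-0.2,-0.26,-0.02,0,0,0.87]
    - [-0.2,-0.26,-0.02,0,0,0.87]

```text
clock: 6.75
tcp_pos: [0.499, -0.0007, 0.2457]
orientation: [-1.863, -2.53, 0.001]
contact_force: [-0.2, 0.8, -1.7]
grip_width: 0.0348
gripper_force: 81.0
```

Request:
apply_moves:
  rows:
    - [0,0,0,0,0,0.275]
    - [0,0,0,0,0,0.275]
    - [0,0,0,0,0,0.275]
    - [0,0,0,0,0,0.275]

```text
clock: 7.25
tcp_pos: [0.4991, -0.0006, 0.2457]
orientation: [-2.354, -2.08, 0.001]
contact_force: [0.5, 0.7, -0.3]
grip_width: 0.0348
gripper_force: 81.0
```

```bash

python3 -c "
from h import *
o=r.get_obs();print(o['clock'],o['tcp_pos'],tyaw(),o['joints'])
f=r.grab_frame('wrist');save(f,'w3')
for t in('seat','lever_mid','jig_mid'):
  for d in r.landmark_of(f,t): print(t,d, atz(f,d['point'],.064 if t=='seat' else .012 if t=='jig_mid' else o['tcp_pos'][2]+.01))
import pickle;pickle.dump(f,open('w3.pkl','wb'))"
```

```text
7.25 [ 0.49906191 -0.00061228  0.24572971] 1.4473705844130542 [ 0.33410307  0.21377867 -0.5219647   1.92204505  0.12334804  1.0373791
 -0.36440277]
seat {'point': [382.8, 217.2], 'conf': 0.68} [ 0.56598243 -0.05586368  0.064     ]
lever_mid {'point': [318.8, 267.2], 'conf': 0.78} [0.49932079 0.00171546 0.25572971]
```

View pics/w3.png

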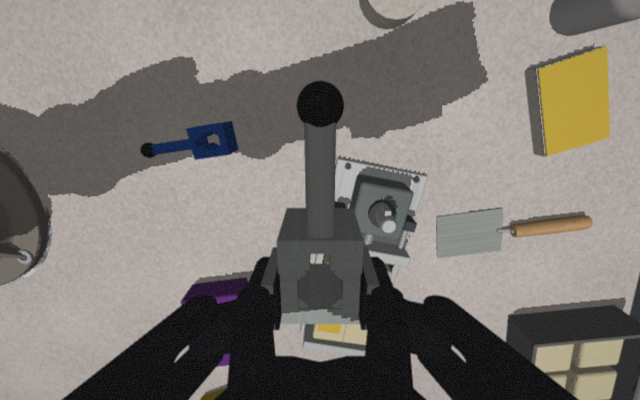

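The wrist picture shows the lever held square in the fingers, with its bore at (320,280). The jig's shaft tip is at (389,226), to the right of the lever.

```bash

python3 -c "
import cv2
a=cv2.imread('pics/w3.png')[150:275,330:440]
cv2.imwrite('pics/w3c.png',cv2.resize(a,None,fx=4.8,fy=4.8,interpolation=2))"
```

```text
(no output)
```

View pics/w3c.png

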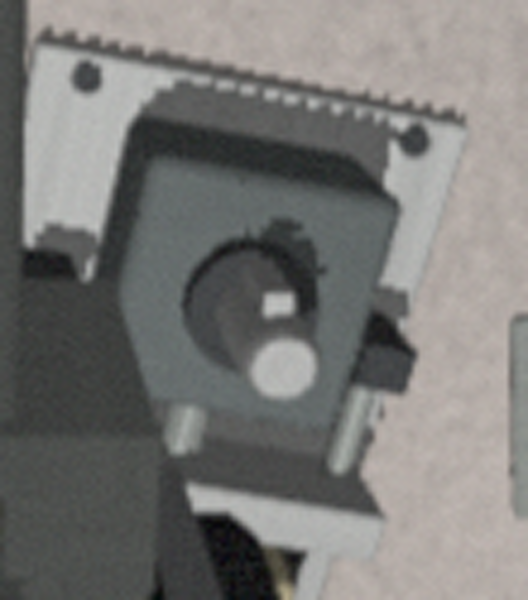

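In the crop the shaft tip disc is at (283,367), the key's top face at (278,304), and the plate's back edge runs from (40,45) to (465,122).

```bash

cat > b.py <<'E'
from h import *
np.set_printoptions(precision=4,suppress=True)
import pickle;f=pickle.load(open('w3.pkl','rb'))
c=lambda u,v:((u+.5)/4.8-.5+330,(v+.5)/4.8-.5+150)
T=atz(f,c(283,367),.098);K=atz(f,c(278,304),.088)
S=atz(f,(382.8,217.2),.064)
print('tip',T,'key',K,'dist',np.linalg.norm((K-T)[:2]),'yaw',np.arctan2(*(K-T)[1::-1]),'seat',S)
a,b=atz(f,c(40,45),.01),atz(f,c(465,122),.01); print('x edge yaw',np.arctan2(*(b-a)[1::-1]),np.linalg.norm(b-a),a,b)
a,b=atz(f,c(150,160),.056),atz(f,c(400,206),.056);print('housing',np.arctan2(*(b-a)[1::-1]),np.linalg.norm(b-a))
# collar centre (ellipse at ~ (250,305)) 
print('collar',atz(f,c(250,305),.064))
# lever bore top in hand
o=r.get_obs();print(o['tcp_pos'])
t=r.grab_frame('top');s=r.grab_frame('scene')
print(o['clock']);
print('tip tri w3+top',tri(f,c(283,367),t,(150+418/2.28,100+217/2.28)))
for n,g in(('t',t),('s',s)): print(n,[ (d['point'],round(d['conf'],2)) for d in r.landmark_of(g,'seat')], proj(g,T))
save(t,'t2');save(s,'s2')
E
python3 b.py
```

```text
tip [ 0.5655 -0.0523  0.098 ] key [ 0.5671 -0.0415  0.088 ] dist 0.010864717612395892 yaw 1.4231469007086845 seat [ 0.566  -0.0559  0.064 ]
x edge yaw -0.30316058779900584 0.11617121956765497 [0.5236 0.0075 0.01  ] [ 0.6345 -0.0271  0.01  ]
housing -0.3096623361632868 0.061544018773052274
collar [ 0.565  -0.0507  0.064 ]
[ 0.4994 -0.0007  0.2457]
7.45
tip tri w3+top (array([ 0.5674, -0.056 ,  0.0899]), np.float64(0.0007729247056807292))
t [] [331.9031 195.5007]
s [([307.2, 210.8], 0.5)] [310.4946 199.5835]
```

```bash

cat > c.py <<'E'
from h import *
np.set_printoptions(precision=4,suppress=True)
import pickle;f=pickle.load(open('w3.pkl','rb'))
g=cv2.cvtColor(f['pixels'],cv2.COLOR_RGB2GRAY).astype(int)
for c in(295,298,343,347): print(c,g[200:216,c],g[300:326,c])
T=np.array([.49906,-.00061,.24573]);y=1.4474;X=np.array([np.cos(y),np.sin(y),0])
print('ball d',(atz(f,(320.5,104),.2685)-T)@X)
for z in(.2755,):
  for v in(208,270,280,290,315,320): print(v,(atz(f,(320,v),z)-T)@X*1e3, (atz(f,(320,v),z)-T)@[X[1],-X[0],0]*1e3)
for d in(0,.0025,.005): print(d,[proj(f,T+X*(d+q)+[0,0,.03])[1].round(1) for q in(.024,.018,-.01,-.018)])
a=f['pixels'][190:340,260:380,::-1];cv2.imwrite('pics/h.png',cv2.resize(a,None,fx=4,fy=4,interpolation=2))
E
python3 c.py
```

```text
295 [171 175 172 171 172 171 170 147  96  64  60  59  62  60  64  67] [ 83  79  79  76  78  79  74  75  80  78  77  83 123 146 144 143 143 144
 144 142 143 142 142 153 165 172]
298 [168 169 171 165 172 172 177 153  95  62  63  63  64  66  67  67] [ 74  77  78  77  74  76  74  71  65  74  76  83 126 149 147 145 148 147
 147 144 148 147 145 155 167 169]
343 [93 92 75 37 29 32 30 40 55 63 63 65 60 65 61 68] [ 79  79  81  76  77  68  80  79  82  77  83  80  78  78  79  77  77  81
 122 145 142 140 140 148 168 179]
347 [ 90  89  90  88  97 102 101 120 107  65  62  63  63  65  62  65] [ 80  80  75  77  80  75  81  77  78  78  81  82  77  80  78  79  75  84
 124 143 145 141 142 148 165 176]
ball d 0.08029924618737672
208 40.98126767038014 0.5533436795817284
270 12.8070891779062 0.5636463444806016
280 7.86484589108102 0.565453611955987
290 2.8008765371672855 0.5673053919227035
315 -10.422048193095483 0.5721407187988776
320 -13.168084288319273 0.5731448825829663
0 [np.float64(246.7), np.float64(259.5), np.float64(314.6), np.float64(329.0)]
0.0025 [np.float64(241.2), np.float64(254.2), np.float64(309.9), np.float64(324.6)]
0.005 [np.float64(235.7), np.float64(248.8), np.float64(305.3), np.float64(320.0)]
```

View pics/h.png

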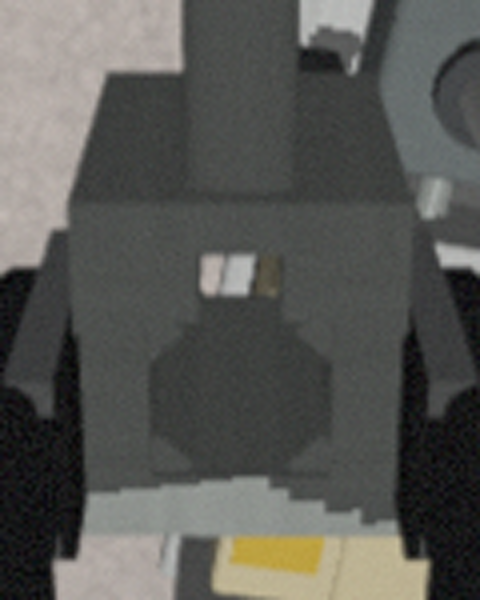

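The held lever's hub is 2.8 mm ahead of the TCP along tool x and centred sideways: its front edge is at row 240 and its back edge at row 323. The key yaw of 1.42 agrees with the jig's yaw (−0.305) plus 1.8.

```bash

python3 -c "
from h import *
print(r.get_obs()['clock'],move([.5646,-.0552,.13],yaw(1.41)),move([.5646,-.0552,.2],yaw(1.41)))"
```

```text
7.65 [-0.1839  0.2852  0.463  -0.      0.      0.0233] [-0.1839  0.2852  0.183  -0.      0.      0.0233]
```

Request:
apply_moves:
  rows:
    - [-0.184,0.285,0.1,0,0,0.023]
    - [-0.184,0.285,0.2,0,0,0.023]
    - [-0.184,0.285,0.4,0,0,0.023]
    - [-0.184,0.285,0.463,0,0,0.023]
    - [-0.184,0.285,0.463,0,0,0.023]

```text
clock: 8.28
tcp_pos: [0.564, -0.0548, 0.1297]
orientation: [-2.391, -2.036, 0.002]
contact_force: [0.4, 0.0, -0.8]
grip_width: 0.0346
gripper_force: 81.0
```

Request:
apply_moves:
  rows:
    - [0,0,0,0,0,0]
    - [0,0,0,0,0,0]

```text
clock: 8.52
tcp_pos: [0.5657, -0.055, 0.1318]
orientation: [2.39, 2.035, 0.003]
contact_force: [0.2, 0.8, -1.8]
grip_width: 0.0348
gripper_force: 81.0
```

```bash

python3 -c "
from h import *
o=r.get_obs();print(o['clock'],o['tcp_pos'],tyaw(),o['contact_force'],o['moment'],move([.5646,-.0552,.1],yaw(1.41)))
for n in('wrist','scene','top'): save(r.grab_frame(n),n+'4')
import numpy as np
a=cv2.imread('pics/wrist4.png')[190:340,250:390];b=cv2.imread('pics/scene4.png')[130:250,270:390]
cv2.imwrite('pics/c4.png',np.hstack([cv2.resize(a,(420,450)),cv2.resize(b,(380,450))[:, :380]]))"
```

```text
8.525 [ 0.56571641 -0.05502351  0.13184949] 1.4104074609953492 [ 0.21975302  0.84304596 -1.78493643] [0.04420886 0.04735131 0.0049404 ] [-1.400e-03 -4.700e-03  1.274e-01  2.000e-03 -1.000e-04  3.000e-04]
```

View pics/c4.png

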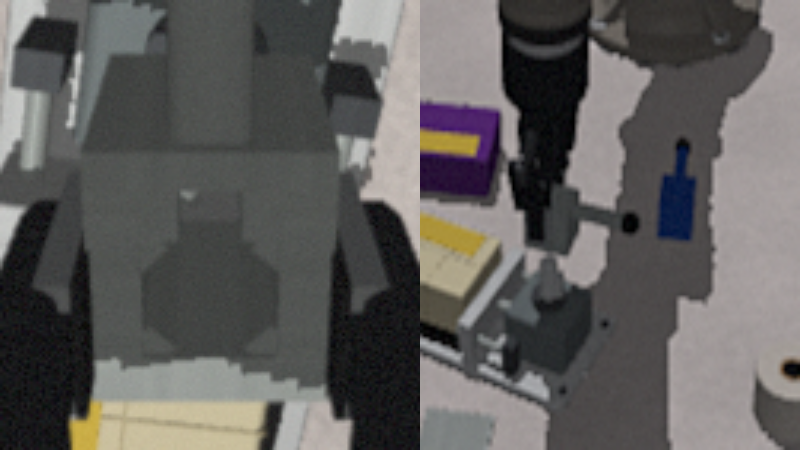

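The wrist half shows the hub level in the hand. The scene half shows it directly over the shaft tip, which is at (548,258) in the crop.

Request:
apply_moves:
  rows:
    - [0,0,0.04,0,0,0]
    - [0,0,0.08,0,0,0]
    - [0,0,0.1,0,0,0]
    - [0,0,0.12,0,0,0]
    - [0,0,0.12,0,0,0]

```text
clock: 9.3
tcp_pos: [0.5643, -0.0551, 0.0995]
orientation: [-2.392, -2.036, 0.001]
contact_force: [0.1, 0.3, -1.0]
grip_width: 0.0351
gripper_force: 81.0
```

Request:
apply_moves:
  rows:
    - [0,0,0.015,0,0,0]
    - [0,0,0.03,0,0,0]
    - [0,0,0.04,0,0,0]
    - [0,0,0.04,0,0,0]

```text
clock: 9.8
tcp_pos: [0.5644, -0.0552, 0.0898]
orientation: [-2.392, -2.036, 0.001]
contact_force: [-0.1, 0.3, -1.3]
grip_width: 0.035
gripper_force: 81.0
```

Request:
apply_moves:
  rows:
    - [0,0,0.02,0,0,0]
    - [0,0,0.04,0,0,0]
    - [0,0,0.053,0,0,0]
    - [0,0,0.06,0,0,0]
    - [0,0,0.064,0,0,0]

```text
clock: 10.42
tcp_pos: [0.5645, -0.0552, 0.0743]
orientation: [-2.392, -2.036, 0.001]
contact_force: [-3.8, -0.3, 9.1]
grip_width: 0.0349
gripper_force: 82.1
```

Seated: z matches the home height (0.0744) and the contact force is 9 N. Now the clockwise turn.

Request:
apply_moves:
  rows:
    - [0.0001,-0.0018,0,0,0,0.1]
    - [0.0005,-0.0035,0,0,0,0.2]
    - [0.0012,-0.0051,0,0,0,0.3]
    - [0.0021,-0.0066,0,0,0,0.4]
    - [0.0033,-0.0079,0,0,0,0.5]

```text
clock: 11.05
tcp_pos: [0.5626, -0.0536, 0.0744]
orientation: [-2.991, -0.959, 0.0]
contact_force: [-1.2, -0.4, 0.9]
grip_width: 0.0346
gripper_force: 81.5
```

```bash

python3 -c "
from h import *
o=r.get_obs();print(o['clock'],o['tcp_pos'],tyaw(),o['contact_force'],o['moment'],o['joints'])"
```

```text
11.05 [ 0.56258484 -0.0536036   0.07441542] 0.620743173711609 [-1.19612272 -0.42484776  0.91369695] [0.12712746 0.44345058 0.24605957] [ 0.15409613  0.5060842  -0.21651278  1.93501716  0.15898982  0.71688156
 -1.10633182]
```

Request:
apply_moves:
  rows:
    - [0.0002,-0.0018,0.004,0,0,0.1]
    - [0.0006,-0.0036,0.006,0,0,0.2]
    - [0.0011,-0.0048,0.008,0,0,0.27]
    - [0.0015,-0.0056,0.008,0,0,0.31]
    - [0.0015,-0.0056,0.008,0,0,0.31]

```text
clock: 11.68
tcp_pos: [0.5626, -0.0522, 0.0742]
orientation: [3.134, 0.216, 0.001]
contact_force: [-6.2, 1.3, 18.9]
grip_width: 0.0351
gripper_force: 83.7
```

```bash

python3 -c "
from h import *
o=r.get_obs();print(o['clock'],o['tcp_pos'],tyaw(),o['contact_force'],o['moment'],o['joints'])"
```

```text
11.675 [ 0.56261662 -0.05219207  0.0742403 ] 0.1375920291753329 [-6.21406719  1.27332719 18.89567396] [0.1988042  1.61321103 0.00381255] [ 0.05672176  0.49822171 -0.09526604  1.94296063  0.07042386  0.70261124
 -1.51396468]
```

Request:
apply_moves:
  rows:
    - [0.0001,-0.0005,0,0,0,0.025]
    - [0.0001,-0.0009,0,0,0,0.05]
    - [0.0001,-0.0009,0,0,0,0.05]

```text
clock: 12.05
tcp_pos: [0.5627, -0.0519, 0.0743]
orientation: [-3.14, -0.093, -0.002]
contact_force: [-7.0, 1.7, 17.5]
grip_width: 0.0348
gripper_force: 83.7
```

```bash

cat > d.py <<'E'
from h import *
np.set_printoptions(precision=3,suppress=True)
o=r.get_obs();print(o['clock'],o['tcp_pos'],tyaw(),o['contact_force'],o['moment'],o['tau'])
E
python3 d.py
```

```text
12.05 [ 0.563 -0.052  0.074] 0.059366942478293654 [-7.031  1.704 17.516] [ 0.239  1.531 -0.031] [  0.153 -44.297   0.783 -19.373   0.349  -2.233  -0.07 ]
```

Request:
apply_moves:
  rows:
    - [0.0001,-0.0005,0,0,0,0.025]
    - [0.0001,-0.0009,0,0,0,0.05]
    - [0.0001,-0.0009,0,0,0,0.05]

```text
clock: 12.42
tcp_pos: [0.5629, -0.0517, 0.0743]
orientation: [-3.141, 0.028, -0.002]
contact_force: [-6.3, 1.3, 17.7]
grip_width: 0.0348
gripper_force: 83.6
```

```bash
python3 d.py; python3 - <<'E'
from h import *
for n in('wrist','scene','top'): save(r.grab_frame(n),n+'5')
a=cv2.imread('pics/wrist5.png');b=cv2.imread('pics/scene5.png')[140:260,225:345];t=cv2.imread('pics/top5.png')[150:270,290:430]
cv2.imwrite('pics/c5.png',np.vstack([np.hstack([cv2.resize(b,(360,300)),cv2.resize(t,(420,300))]),cv2.resize(a[150:300,140:530],(780,300))]))
E
```

```text
12.425 [ 0.563 -0.052  0.074] -0.01806534706177459 [-6.31   1.252 17.73 ] [0.125 1.476 0.307] [  0.443 -44.437   1.222 -19.177   0.04   -2.11   -0.412]
```

View pics/c5.png

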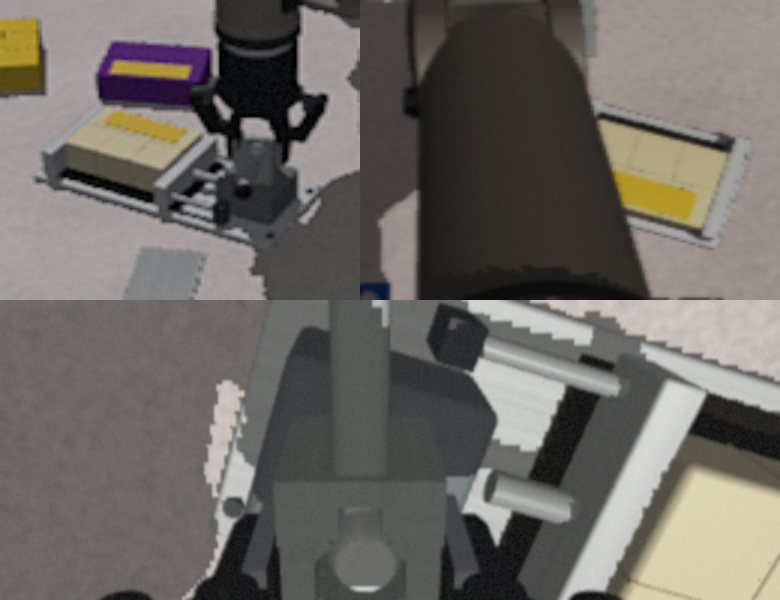

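The jaw has moved and is against the pack, which looks close to the fence. The shaft tip shows through the bore. The torque is now rising, so I'll press a little further.

Request:
apply_moves:
  rows:
    - [0,-0.0005,0,0,0,0.03]
    - [0,-0.0009,0,0,0,0.05]
    - [0,-0.0009,0,0,0,0.05]

```text
clock: 12.95
tcp_pos: [0.5632, -0.0513, 0.0743]
orientation: [3.138, -0.146, 0.003]
contact_force: [-5.5, 1.0, 16.8]
grip_width: 0.0346
gripper_force: 83.7
```

```bash
python3 d.py
```

```text
12.95 [ 0.563 -0.051  0.074] -0.09324233216300805 [-5.505  0.963 16.806] [0.183 1.339 1.247] [  1.192 -44.662   2.047 -18.893  -0.783  -1.881  -1.364]
```

Request:
apply_moves:
  rows:
    - [0,0.0009,-0.003,0,0,-0.05]
    - [0,0.0009,-0.004,0,0,-0.06]
    - [0,0.0009,-0.005,0,0,-0.06]

```text
clock: 13.32
tcp_pos: [0.5629, -0.0517, 0.0744]
orientation: [-3.141, 0.004, -0.002]
contact_force: [-1.1, 0.6, 6.1]
grip_width: 0.0348
gripper_force: 82.0
```

```bash
python3 d.py
```

```text
13.325 [ 0.563 -0.052  0.074] -0.002747471546261305 [-1.104  0.611  6.138] [0.142 0.471 0.153] [  0.518 -50.742   0.966 -19.944   0.128  -0.602  -0.035]
```

Unloaded. Opening now, then straight up.

Request:
apply_moves:
  rows:
    - [0,0,0,0,0,0]
    - [0,0,0,0,0,0]
    - [0,0,0,0,0,0]
    - [0,0,0,0,0,0]
    - [0,0,0,0,0,0]
  claw: 1

```text
clock: 13.95
tcp_pos: [0.5622, -0.0523, 0.0732]
orientation: [3.142, -0.006, 0.0]
contact_force: [0.1, 1.0, -0.1]
grip_width: 0.0858
gripper_force: 0.0
```

Request:
apply_moves:
  rows:
    - [0,0,-0.05,0,0,0]
    - [0,0,-0.15,0,0,0]
    - [0,0,-0.35,0,0,0]
    - [0,0,-0.6,0,0,0]
    - [0,0,-0.6,0,0,0]

```text
clock: 14.58
tcp_pos: [0.5657, -0.0523, 0.2296]
orientation: [3.142, -0.006, 0.018]
contact_force: [0.2, 0.1, -0.7]
grip_width: 0.0856
gripper_force: 0.0
```

```bash
python3 d.py; python3 - <<'E'
from h import *
F={n:r.grab_frame(n) for n in('wrist','scene')}
for n,f in F.items():
  save(f,n+'6')
  for t in('lever_mid','pack_mid','jig_mid'):
    for d in r.landmark_of(f,t)[:3]: print(n,t,np.round(d['point'],1),round(d['conf'],2),atz(f,d['point'],dict(lever_mid=.084,pack_mid=.034,jig_mid=.012)[t]))
a=cv2.imread('pics/wrist6.png');b=cv2.imread('pics/scene6.png')[140:260,205:345]
cv2.imwrite('pics/c6.png',np.vstack([a[:320],cv2.resize(b,(320,274),interpolation=2).repeat(2,1)[:274]]))
E
```

```text
14.575 [ 0.566 -0.052  0.23 ] -0.0038272151409899416 [ 0.242  0.147 -0.675] [-0.019  0.011  0.018] [  0.085 -49.247   0.309 -27.758  -0.017   0.512   0.027]
wrist lever_mid [316.3 190.4] 0.91 [ 0.56404175 -0.0488144   0.084     ]
wrist lever_mid [239.3 309.2] 0.89 [0.42365531 0.03997585 0.084     ]
wrist lever_mid [ 92.2 318.9] 0.73 [0.41094146 0.21085206 0.084     ]
wrist pack_mid [433.5 219.9] 0.96 [ 0.5123645 -0.1893036  0.034    ]
wrist pack_mid [560.7 345.5] 0.96 [ 0.32339327 -0.38817562  0.034     ]
wrist pack_mid [426.9 333.6] 0.56 [ 0.34439268 -0.19902682  0.034     ]
wrist jig_mid [392.6 195.7] 0.75 [ 0.53636917 -0.14333318  0.012     ]
scene lever_mid [309.  201.1] 0.76 [ 0.55637683 -0.05839849  0.084     ]
scene lever_mid [416.5 285.4] 0.73 [0.83547756 0.25820414 0.084     ]
scene lever_mid [416.5 189.6] 0.64 [0.4472148  0.25971923 0.084     ]
scene pack_mid [226.7 160.7] 0.82 [ 0.32333351 -0.39200093  0.034     ]
scene pack_mid [276.9 167.6] 0.6 [ 0.33517146 -0.20911223  0.034     ]
scene pack_mid [268.6 200. ] 0.57 [ 0.51185773 -0.19590708  0.034     ]
scene jig_mid [280.4 208.9] 0.87 [ 0.52313334 -0.15633783  0.012     ]
```

View pics/c6.png

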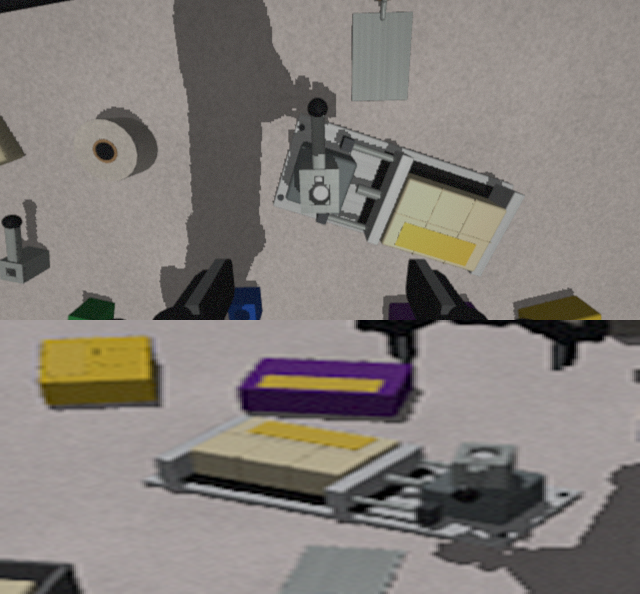

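The lever is home on the shaft with the arm turned, ball at (317,107) and bore at (320,190). The pack sits between jaw and fence. I'll check numerically for a gap at the fence.

```bash
python3 - <<'E'
from h import *
np.set_printoptions(precision=1,suppress=True,linewidth=200)
f=r.grab_frame('wrist');g=f['pixels'].astype(int)
J=np.array([.5655,-.0525])-.095*np.array([.3003,.9538]);a=-.305
for x in(-.03,-.01,.015,.025,.035):
    ys=np.arange(-.130,-.100,.0015); P=[proj(f,[*(J+x*np.array([np.cos(a),np.sin(a)])+y*np.array([-np.sin(a),np.cos(a)])),.05]) for y in ys]
    print(x,[(round(y*1e3,1),*cv2.remap(f['pixels'],np.float32([[p[0]]]),np.float32([[p[1]]]),1)[0,0][[0,2]].tolist()) for y,p in zip(ys,P)])
# lever yaw & pack outline
d=[d for d in r.outline_of(f,'pack_mid') if abs(d['rect'][0]+d['rect'][2]/2-440)<60][0]
c=max(cv2.findContours(d['pixels'].astype(np.uint8),0,2)[0],key=cv2.contourArea)
for p in cv2.boxPoints(cv2.minAreaRect(c)):
    q=atz(f,p,.056)[:2]-J; print(p,[q[0]*np.cos(a)+q[1]*np.sin(a),-q[0]*np.sin(a)+q[1]*np.cos(a)])
B=atz(f,(317.5,106.5),.097)[:2];H=atz(f,(320,191),.104)[:2];print('lever yaw',np.arctan2(*(B-H)[::-1]),np.linalg.norm(B-H))
E
```

```text
-0.03 [(np.float64(-130.0), 152, 140), (np.float64(-128.5), 149, 141), (np.float64(-127.0), 152, 150), (np.float64(-125.5), 151, 150), (np.float64(-124.0), 155, 152), (np.float64(-122.5), 155, 155), (np.float64(-121.0), 158, 158), (np.float64(-119.5), 158, 158), (np.float64(-118.0), 157, 151), (np.float64(-116.5), 164, 136), (np.float64(-115.0), 170, 133), (np.float64(-113.5), 174, 138), (np.float64(-112.0), 172, 135), (np.float64(-110.5), 172, 135), (np.float64(-109.0), 172, 135), (np.float64(-107.5), 172, 137), (np.float64(-106.0), 175, 137), (np.float64(-104.5), 172, 116), (np.float64(-103.0), 174, 76), (np.float64(-101.5), 174, 64)]
-0.01 [(np.float64(-130.0), 152, 143), (np.float64(-128.5), 152, 146), (np.float64(-127.0), 150, 150), (np.float64(-125.5), 152, 152), (np.float64(-124.0), 152, 151), (np.float64(-122.5), 159, 158), (np.float64(-121.0), 156, 156), (np.float64(-119.5), 151, 149), (np.float64(-118.0), 143, 130), (np.float64(-116.5), 147, 118), (np.float64(-115.0), 169, 133), (np.float64(-113.5), 166, 128), (np.float64(-112.0), 164, 127), (np.float64(-110.5), 169, 131), 
[... 1787 characters left out ...]
oat64(-116.5), 135, 134), (np.float64(-115.0), 86, 87), (np.float64(-113.5), 61, 60), (np.float64(-112.0), 57, 57), (np.float64(-110.5), 57, 58), (np.float64(-109.0), 60, 59), (np.float64(-107.5), 59, 59), (np.float64(-106.0), 55, 56), (np.float64(-104.5), 60, 59), (np.float64(-103.0), 60, 59), (np.float64(-101.5), 59, 58)]
[387. 300.] [np.float64(-0.12152900612248337), np.float64(-0.028021467926550716)]
[422. 300.] [np.float64(-0.10888675755980252), np.float64(-0.06860659166506128)]
[422. 368.] [np.float64(-0.20779141314005228), np.float64(-0.11155772846379297)]
[387. 368.] [np.float64(-0.22162181323063654), np.float64(-0.06717764453361788)]
lever yaw 0.02610296157685458 0.07263529786531696
```

Cream pack meets grey fence with no dark gap at any x across the pack, so it is square. The lever yaw of 0.026 matches the stop.

```bash
python3 -c "
from bench import r
print(r.hand_in())"
```

```text
the job is handed in; nothing more can be done
None
```

The keyed lever is fully down on its collar and turned clockwise to the stop, the pack is square against the fence, and the job was handed in with the gripper clear and the other loose things not moved.

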